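# Zero the peak pointer and hold the neck jig's cam at full lift

## Task

On the luthier's neck jig, first turn the gauge's peak pointer back to its zero stop by its knob and let go of the knob. Then take the cam lever by the round grip at its end and swing it up until it stands straight up, where the cam lifts the neck highest, leaving the pointer to be carried round to its new reading by the lift alone. The lever is sprung and falls back if released: finish while still holding it there with the fingers, and do not disturb the glue bottle, sanding block and screwdriver.

Things in the scene. Friction and masses are not known exactly. Their poses are not given: they have to be found in the camera images.
- jig: Neck jig, fixed to the bench: dark wooden base 240 (x) x 340 (y) x 20 mm; origin at the centre of its underside on the bench, z up. In its frame: the lever works at y = -110 mm and leans towards -x at the start; a lifting table with an instrument neck stands over y = 0; a green gauge housing 92 x 92 mm with a round dial on top (face at z = 85 mm) is centred at x = -30, y = +115 mm.
- neck_top (a point): Top of the neck over the middle of the lifting table (jig x = y = 0, 138 mm above the bench, up to 144 mm when lifted; it rises with the table). The neck lies along jig x from -110 to +253 mm, 44 mm wide (62 mm at the head, +x end); the table under it is 92 mm wide, with four guide posts whose tops are 140 mm above the bench.
- knob_top (a point): On the vertical axis of the peak-pointer knob, at the top of its grip, 115 mm above the bench: a straight black bar 44 mm long, 12 mm thick, 26 mm high, on a 34 mm disc. A thin dark needle reaches 38 mm from the axis below one end of the bar (a shorter bare needle under it shows the live lift); a pin on the dial, 8 mm high, 36 mm from the axis, marks the zero stop. Axes: the jig's.
- peak_knob (a joint): Angle of peak pointer and knob (rad), 0 at the zero stop, growing clockwise from above, to 1.6. At 0 bar and needle lie along jig +x; at q they point at -q from jig +x (counter-clockwise positive). Friction 0.02 N m: it stays where put. It starts at an old reading of 0.5 to 1.3. The rising table carries it clockwise, to about 1.00 at full lift, and does not bring it back.
- cam_handle: The swinging cam lever as a whole: cam shaft, hub and steel rod 12 mm thick with a round black grip at its end. Origin on its axis at jig x = y = 0, 70 mm above the bench; it turns with cam_lever about jig y.
- lever_grip (a point): Centre of the round black grip at the lever's end: a puck 36 mm in diameter and 24 mm wide, its flat faces looking to jig +y and -y, so that it can be pinched across them at any swing; it turns between the fingers as the lever swings and may creep several mm, so the lever can lag by up to 0.1 rad. 130 mm from the lever's axis (cam_axis); it swings with the lever.
- cam_axis (a point): Point on the lever's horizontal axis level with the rod and grip, 70 mm above the bench (jig x = 0, y = -110 mm). The axis runs along jig y; a hub 38 mm in diameter sits there.
- cam_lever (a joint): Swing of the cam lever (rad), 0 to 1.7. At q the grip is at jig x = -130 cos(q + 0.6) mm, 70 + 130 sin(q + 0.6) mm above the bench: at 0, where it starts, it leans towards jig -x, 34 degrees above level; at 0.97 it stands straight up, the highest lift (6.1 mm); beyond, the table sinks again. A spring returns it to 0: 0.16 N m at 0, 0.24 N m (2 N at the grip) upright.
- glue: Bystander: glue bottle, 56 mm in diameter, 150 mm high, standing on the bench on the jig's +y side; origin at the centre of its foot.
- sanding_block: Bystander: cork sanding block 100 x 60 x 35 mm lying on the bench on the jig's +y side; origin at the centre of its underside.
- screwdriver: Bystander: screwdriver lying on the bench on the jig's -y side; origin near its middle, underside.

How it is judged:
On the way:
1. the peak pointer is turned back to its zero stop with the cam lever still down (value of joint peak_knob below 0.1 rad and value of joint cam_lever below 0.2 rad), for 0.2 s.
At the end, for the whole second after the job is handed in: The cam lever is held still by the fingers (over 1 N on the lever) within 0.17 rad (10 degrees) of straight up (joint 0.97), and the peak pointer shows the fresh reading to which the lift carried it (0.9 to 1.15 rad) (value of joint cam_lever between 0.8 and 1.14 rad and velocity of joint cam_lever between -0.1 and 0.1 rad/s and contact force between the fingers and cam_handle above 1 N and value of joint peak_knob between 0.9 and 1.15 rad); the arm keeps its last pose, push and grip.
It fails at once if the glue bottle is moved by more than 30 mm or tipped (distance of glue from where it was at the start of the episode above 0.03 m or angle between glue's own z axis and vertical above 0.3 rad).
It fails at once if the sanding block is moved by more than 30 mm (distance of sanding_block from where it was at the start of the episode above 0.03 m).
It fails at once if the screwdriver is moved by more than 30 mm (distance of screwdriver from where it was at the start of the episode above 0.03 m).
It also fails if it takes over 45 s, if anything falls off the work surface, if the arm or the gripper's body presses on something with over 40 N, if the wrist force passes 120 N, or if a joint passes its speed limit or range.

## Robot

A 6-joint arm with a two-finger parallel gripper is mounted at the origin on the work surface. World frame = base frame: x ahead of the robot, y to its left, z up, the work surface at z = 0. Lengths are in m, angles in rad, forces in N, time in s.
With the tool pointing down it reaches from about 0.35 to 0.775 m from the base axis. Payload 7.3 kg.
Tool frame: the origin (TCP) lies at the centre of the arm's flange, where the gripper is bolted on; the fingertips stand 178 mm ahead of it and the grasp point (between the pads) lies 159 mm ahead of it (tip_extent is the distance from the TCP to the fingertips, in m); z points along the fingers, y is the line along which they close (so a half turn about z gives the same grasp; the last joint's range is limited). The gripper opens to 92 mm and grips with 3 to 60 N. Pads are 19 mm wide; open, the fingers measure 130 mm over their backs; the gripper's body (75 mm by 190 mm) begins 47 mm behind the grasp point.
Start: joints at [1.072, 0.342, 1.524, -0, 1.275, -0.146], TCP at [0.181, 0.493, 0.405] pointing down, gripper open.
Joint ranges: [-2.53, 2.53], [-0.77, 2.02], [0.04, 2.7], [-1, 4.14], [0.28, 2.66], [-3.11, 3.11]. Speed limits (rad/s): [2.57, 2.57, 3.14, 3.14, 3.14, 3.14].

## Interface

Orientations are given as [roll, pitch, yaw] about the fixed x, y, z axes, in that order (R = Rz(yaw) Ry(pitch) Rx(roll)).
In Python, from cell import * gives the robot as it stands.
- The arm moves only by the tool arm_command, never from a script. Its arguments are lists of equal length, an entry for each row: "xyz": the shift along the world's x, y, z in mm, a list of three; "spin": the turn about the world's z in degrees. In form: {"xyz": [[tx, ty, tz], ...], "spin": [spin, ...]}. A call has 1 to 20 rows; each row shifts and turns the commanded pose from where the row before left it; what a row does not reach is not made up. A row lasts 1/10 s, in which the tool goes at most 50 mm and 8.59 degrees, less where a joint would pass 70% of its speed; a pose out of reach is approached as far as the arm can. A call with a gripper value outside its range is refused whole. "jaw" is the opening, from -1 (shut) to 1 (fully open), set as the call begins (left out, the last holds). The fingers move at their own pace and stop on an object; "squeeze" is the grip in N (left out, the last holds). Time passes only in rows, so rows that do not move let the fingers close. It gives the time, the measured TCP pose, the force, the opening and the grip force at its end, in the units of the state.
- observe(): the state, without advancing time (a new reading comes with each control period).
- read_camera(name): name is "scene" or "top"; returns a dict with "img" (400x640x3 uint8, red, green, blue), "depth" (400x640 float32, m along the optical axis (not along the pixel's ray), 0 where there is no reading), "fx", "fy", "cx", "cy" (pixels), "dist_coeffs" ([k1, k2, p1, p2, k3] as OpenCV has them; the pictures are not rectified), "world_from_camera" (4x4, takes a point from camera to world coordinates). Camera axes: x right, y up, looking along -z (the intrinsics and any distortion apply to the point x, -y, -z); pixel columns grow to the right and rows downward; lengths in m; the calibration is good to about 2 mm. A picture is of the moment at which its call begins.
- hand_in(): hands the job in; it is judged then, once.
The state is a dict: "time": time; "qpos": joint angles; "qvel": joint speeds; "joint_efforts": joint torques, N m; "tool_pos": TCP position; "tool_rot": TCP orientation; "contact_force": force on the tool from outside, world axes, zero at the start; "torque": the same for the moment, N m; "opening": finger opening in m; "grip_force": force on a finger pad.
Only numpy, scipy, OpenCV 4.12 (cv2) and the standard library are available. Lean on these libraries where they do the work, as an engineer would, in place of code of your own. Each camera call takes 0.05 s, during which the arm holds its last target. There are 200 camera calls.

## Working session

There is one attempt and no reset: what is moved stays moved. The work goes in short steps, Python scripts to look and compute and a tool call to move; the robot and the scene stay as the last step left them, time stands still between calls to the robot, and variables do not carry over. Pictures are saved under pics/ and viewed, at most 10 in all, crops included, and the job is handed in when it is done.

Besides the shell and the picture viewer there is one more tool, called after "Call:" by a JSON object that holds its "name" and its "arguments", one argument or row to a line. arm_command: Moves the arm, as the interface text tells. Its arguments: {"type":"object","properties":{"xyz":{"type":"array","items":{"type":"array","items":{"type":"number"}}},"spin":{"type":"array","items":{"type":"number"}},"jaw":{"type":"number"},"squeeze":{"type":"number"}},"required":["xyz","spin"]}

```bash
mkdir -p pics
cat > h.py <<'E'
from cell import *
import numpy as np, cv2
def pts(c):
    # world point per pixel from depth
    h,w=c["depth"].shape
    u,v=np.meshgrid(np.arange(w),np.arange(h))
    K=np.array([[c["fx"],0,c["cx"]],[0,c["fy"],c["cy"]],[0,0,1]])
    n=cv2.undistortPoints(np.stack([u,v],-1).reshape(-1,1,2).astype(float),K,np.array(c["dist_coeffs"],float)).reshape(h,w,2)
    d=c["depth"]
    P=np.stack([n[...,0]*d,-n[...,1]*d,-d],-1)
    T=np.array(c["world_from_camera"])
    return P@T[:3,:3].T+T[:3,3]
def save(c,n): cv2.imwrite(f"pics/{n}.png",c["img"][...,::-1])
E
python3 - <<'E'
from h import *
s=observe();print(s)
for n in("top","scene"):
    c=read_camera(n);save(c,n+"0");np.savez(n+"0.npz",**c);print(np.array(c["world_from_camera"]).round(3),c["fx"],(c["depth"]>0).mean())
E
```

```text
{'time': 0.0, 'qpos': array([ 1.07198347e+00,  3.42678556e-01,  1.52501531e+00, -1.66619869e-05,
        1.27538698e+00, -1.46008897e-01]), 'qvel': array([-0.00050057,  0.00029261,  0.00163961,  0.00046157, -0.00032899,
        0.00054187]), 'joint_efforts': array([ 1.43745830e-03, -4.31231368e+01, -2.44228417e+01,  7.18742958e-02,
        5.57643129e-02, -1.11974286e-04]), 'tool_pos': array([0.18132068, 0.49254369, 0.40406828]), 'tool_rot': array([-3.14011798e+00, -2.00754585e-04,  2.78879341e+00]), 'contact_force': array([0.95859853, 0.29722942, 0.06282521]), 'torque': array([ 0.031588  ,  0.07359862, -0.01042844]), 'grip_force': 0.0, 'opening': 0.09163866403984475}
[[-0.039  0.976 -0.212  0.295]
 [-0.999 -0.037  0.012  0.043]
 [ 0.004  0.212  0.977  1.31 ]
 [ 0.     0.     0.     1.   ]] 481.1470726365675 0.99619140625
[[-0.554 -0.527  0.645  1.309]
 [ 0.833 -0.342  0.436  0.553]
 [-0.01   0.778  0.628  0.859]
 [ 0.     0.     0.     1.   ]] 431.5018351992557 0.97940625
```

View pics/top0.png

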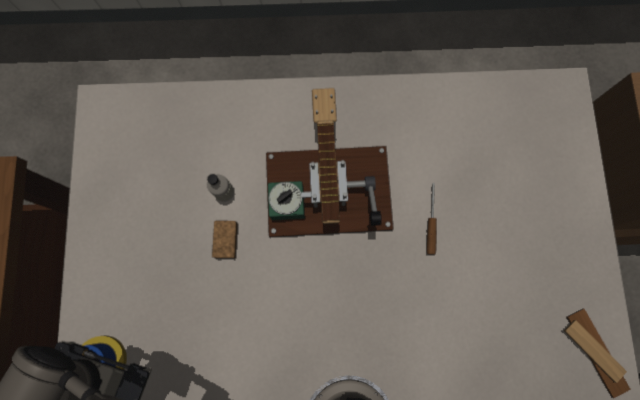

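View pics/scene0.png

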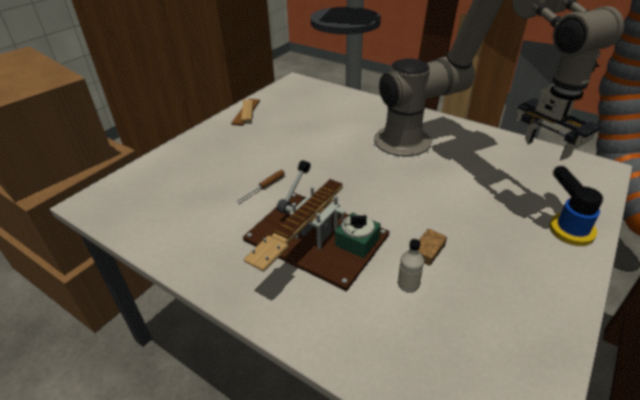

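The top view shows the jig around (328,190): gauge dial at (286,198), grip near (375,216), neck head pointing up, which is world +x. The bottle is at (217,185), the block at (225,240) and the screwdriver at (432,220).

```bash
cat > m.py <<'E'
from h import *
c=dict(np.load("top0.npz"));P=pts(c);im=c["img"];hsv=cv2.cvtColor(im,cv2.COLOR_RGB2HSV)
h,s,v=[hsv[...,i].astype(int) for i in range(3)]
roi=np.zeros(h.shape,bool);roi[80:250,255:405]=1
def rect(m,z,name):
    k=cv2.findContours(m.astype(np.uint8),cv2.RETR_EXTERNAL,cv2.CHAIN_APPROX_NONE)[0];k=max(k,key=cv2.contourArea)[:,0]
    hull=cv2.convexHull(k)[:,0]
    T=c["world_from_camera"];K=np.array([[c["fx"],0,c["cx"]],[0,c["fy"],c["cy"]],[0,0,1]])
    n=cv2.undistortPoints(hull.reshape(-1,1,2).astype(float),K,c["dist_coeffs"]).reshape(-1,2)
    d=np.c_[n[:,0],-n[:,1],-np.ones(len(n))]@T[:3,:3].T
    w=T[:3,3]+d*((z-T[2,3])/d[:,2])[:,None]
    print(name,"px",k.mean(0).round(1),"rect",cv2.minAreaRect((w[:,:2]*1000).astype(np.float32)))
# base: height 20 and not far from bench colour
z=P[...,2]
base=roi&(z>.013)&(z<.027)
bm=roi&(s>60)&(v<130)&(z<.06)|roi&(z>.012)
green=roi&(h>60)&(h<95)&(s>60)
bigdial=roi&(z>.078)&(z<.092); bigdial[:,310:]=0
rect(base,.02,"base")
gm=roi&(z>.05)&(z<.13);gm[:,:255]=0;gm[:,304:]=0
rect(green,.075,"green");rect(gm,.085,"housing")
bar=roi&(z>.098)&(z<.125);bar[:,305:]=0
rect(bar,.115,"bar")
print("bar z",np.percentile(z[bar],[10,50,90]))
gr=roi&(z>.11);gr[:,:358]=0
rect(gr,.155,"grip");print(np.percentile(z[gr],[10,50,90,99]), P[gr].mean(0))
big=cv2.resize(im[140:245,260:400],None,fx=5,fy=5,interpolation=cv2.INTER_CUBIC)
cv2.imwrite("pics/crop0.png",cv2.convertScaleAbs(big[...,::-1],alpha=1.6))
for n,(a,b,e,f) in dict(glue=(165,205,200,235),block=(215,262,205,242),scr=(180,258,422,442)).items():
    q=np.zeros_like(roi);q[a:b,e:f]=1;q&=z>.01;print(n,P[q].mean(0).round(3),P[q].min(0).round(3),P[q].max(0).round(3))
E
python3 m.py
```

```text
base px [341.6 201.9] rect ((602.3278198242188, 31.812545776367188), (240.61611938476562, 339.011474609375), 1.1467162370681763)
green px [287.3 212.8] rect ((541.2544555664062, 144.9582061767578), (42.780029296875, 90.1321792602539), 1.4296936988830566)
housing px [285.8 199.6] rect ((566.8385620117188, 144.67959594726562), (95.78765106201172, 91.9701156616211), 1.106061339378357)
bar px [284.3 196.2] rect ((569.2176513671875, 145.28192138671875), (15.686054229736328, 43.72171401977539), 35.847381591796875)
bar z [0.10438206 0.11315403 0.1175438 ]
grip px [374.8 212.7] rect ((513.39208984375, -79.71456146240234), (26.84739112854004, 67.22147369384766), 87.8037338256836)
[0.12117967 0.15583885 1.31045562 1.31045562] [ 0.48413826 -0.06575324  0.27531562]
glue [0.601 0.311 0.106] [0.295 0.043 0.01 ] [0.637 0.348 1.31 ]
block [0.474 0.311 0.045] [0.295 0.043 0.01 ] [0.527 0.347 1.31 ]
scr [ 0.482 -0.242  0.03 ] [ 0.295 -0.262  0.01 ] [0.614 0.043 1.31 ]
```

View pics/crop0.png

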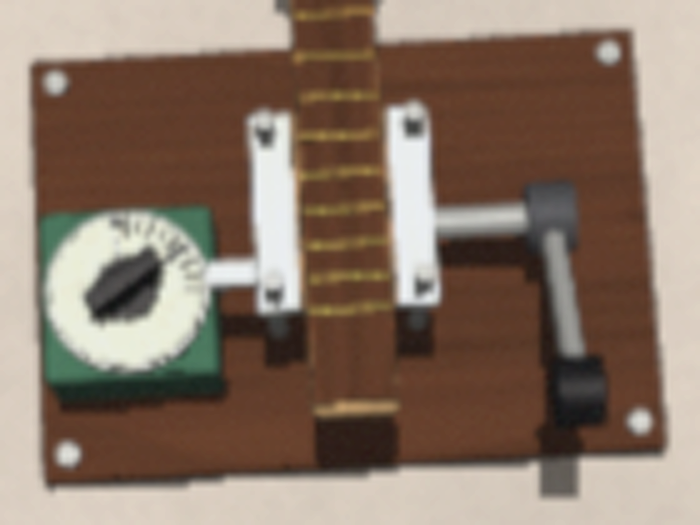

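The crop agrees with the base rectangle: 240.6 x 339 mm, centre (602,32) mm, yaw 1.1°. From that I expect the knob axis at (569.7,146.2). The measured bar sits at (569.2,145.3) and points at -54° (q≈0.97). I'm moving over the knob with the jaws closing at about 36°.

Call:
{"name": "arm_command", "arguments": {
  "xyz": [
    [12,-11,0],
    [24,-22,0],
    [25,-22,0],
    [25,-22,0],
    [25,-22,0],
    [25,-22,0],
    [25,-22,0],
    [25,-22,0],
    [25,-22,0],
    [25,-22,0],
    [25,-22,0],
    [25,-22,0],
    [25,-22,0],
    [25,-22,0],
    [24,-22,0],
    [20,-20,0],
    [8,-8,0],
    [0,0,0],
    [0,0,0]
  ],
  "spin": [-2,-2,-2,-2,-2,-2,-2,-2,-2,-2,-2,-2,-2,-2,-2,-2,-2,0,0],
  "jaw": -0.1,
  "squeeze": 12
}}

```text
time: 2.0
tool_pos: [0.5688, 0.1463, 0.4044]
tool_rot: [-3.141, -0.001, 2.196]
contact_force: [-0.8, 0.7, -0.4]
opening: 0.0411
grip_force: 0.0
```

Run:
```python
from h import *
s=observe();print(s["time"],s["tool_pos"],s["tool_rot"],s["opening"])
c=dict(np.load("top0.npz"));P=pts(c)
# lever grip: upper points near expected
m=(abs(P[...,0]-.497)<.04)&(abs(P[...,1]+.08)<.03)&(P[...,2]>.11)&(P[...,2]<.2)
Q=P[m];print(len(Q),Q.min(0).round(3),Q.max(0).round(3),Q[Q[:,2]>.14].mean(0).round(3))
```

```text
2.0 [0.56878959 0.14626705 0.40444095] [-3.14089043e+00 -9.44403268e-04  2.19620199e+00] 0.041066328539302366
187 [ 0.481 -0.093  0.121] [ 0.536 -0.068  0.165] [ 0.496 -0.08   0.156]
```

The grip measures x≈0.496, y≈-0.080 with its top at 0.162, as predicted. The arm is on the knob axis, so I'll lower to the bar and grip it.

Call:
{"name": "arm_command", "arguments": {
  "xyz": [
    [0,0,-10],
    [0,0,-20],
    [0,0,-25],
    [0,0,-25],
    [0,0,-20],
    [0,0,-15],
    [0,0,-10],
    [0,0,-5],
    [0,0,0],
    [0,0,0]
  ],
  "spin": [0,0,0,0,0,0,0,0,0,0]
}}

```text
time: 3.0
tool_pos: [0.5695, 0.1459, 0.2754]
tool_rot: [3.14, 0.001, 2.196]
contact_force: [-0.3, 0.6, 0.4]
opening: 0.0412
grip_force: 0.0
```

Call:
{"name": "arm_command", "arguments": {
  "xyz": [
    [0,0,0],
    [0,0,0],
    [0,0,0],
    [0,0,0],
    [0,0,0],
    [0,0,0],
    [0,0,0],
    [0,0,0]
  ],
  "spin": [0,0,0,0,0,0,0,0],
  "jaw": -1
}}

```text
time: 3.8
tool_pos: [0.57, 0.1461, 0.2751]
tool_rot: [3.139, 0.001, 2.195]
contact_force: [4.0, 4.0, -1.6]
opening: 0.0116
grip_force: 12.0
```

The 11.6 mm opening matches the 12 mm bar. Next I turn the knob counter-clockwise 56° to the stop.

Call:
{"name": "arm_command", "arguments": {
  "xyz": [
    [0,0,0],
    [0,0,0],
    [0,0,0],
    [0,0,0],
    [0,0,0],
    [0,0,0],
    [0,0,0],
    [0,0,0],
    [0,0,0],
    [0,0,0],
    [0,0,0],
    [0,0,0],
    [0,0,0],
    [0,0,0],
    [0,0,0],
    [0,0,0],
    [0,0,0]
  ],
  "spin": [3,4,4,4,4,4,4,4,4,4,4,4,4,3,2,0,0]
}}

```text
time: 5.5
tool_pos: [0.5693, 0.1442, 0.2751]
tool_rot: [-3.139, -0.001, -3.111]
contact_force: [-1.1, -7.2, 3.5]
opening: 0.0118
grip_force: 12.0
```

Call:
{"name": "arm_command", "arguments": {
  "xyz": [
    [0,0,0],
    [0,0,0],
    [0,0,0],
    [0,0,0]
  ],
  "spin": [0,0,0,0],
  "jaw": -0.1
}}

```text
time: 5.9
tool_pos: [0.5693, 0.1459, 0.2747]
tool_rot: [3.141, -0.0, -3.11]
contact_force: [0.1, -0.8, -0.0]
opening: 0.0386
grip_force: 0.0
```

Call:
{"name": "arm_command", "arguments": {
  "xyz": [
    [0,0,10],
    [0,0,20],
    [0,0,30],
    [0,0,30],
    [0,0,30],
    [0,0,10],
    [-15,-35,0],
    [-15,-45,0],
    [-15,-45,0],
    [-15,-45,0],
    [-10,-35,0],
    [-3,-20,0],
    [0,0,0],
    [0,0,0]
  ],
  "spin": [0,0,0,0,0,0,0,0,0,0,0,0,0,0]
}}

```text
time: 7.3
tool_pos: [0.4963, -0.0792, 0.4044]
tool_rot: [3.141, -0.0, -3.112]
contact_force: [-0.2, -0.2, -0.5]
opening: 0.0409
grip_force: 0.0
```

Run:
```python
from h import *
a=read_camera("top");b=read_camera("scene");np.savez("top1.npz",**a)
A=cv2.resize(a["img"][170:225,265:310],None,fx=8,fy=8,interpolation=cv2.INTER_CUBIC)
B=cv2.resize(b["img"][200:264,320:392],None,fx=6.2,fy=6.875,interpolation=cv2.INTER_CUBIC)[:440,:430]
cv2.imwrite("pics/k1.png",cv2.convertScaleAbs(np.hstack([A,B])[...,::-1],alpha=1.6))
P=pts(a);z=P[...,2];m=(z>.1)&(z<.125)&(np.hypot(P[...,0]-.57,P[...,1]-.146)<.03)
print(m.sum(),cv2.minAreaRect((P[m][:,:2]*1000).astype(np.float32)))
print(observe()["tool_pos"])
```

```text
90 ((570.06298828125, 145.84619140625), (42.033851623535156, 12.091242790222168), 1.2073410749435425)
[ 0.49652445 -0.07837247  0.40451928]
```

View pics/k1.png

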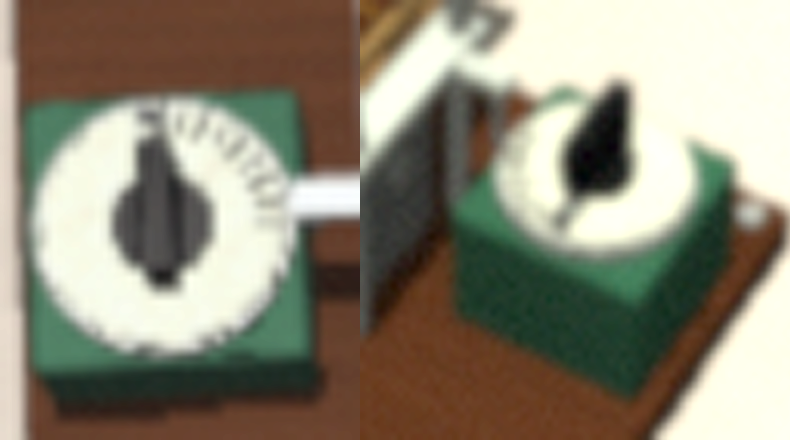

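The left crop shows the bar at about (158,220) pointing straight up to the pin at (152,120). Its measured angle of 1.2° equals the jig yaw, so the pointer is at zero. Next I grip the lever.

Call:
{"name": "arm_command", "arguments": {
  "xyz": [
    [0,-1,-10],
    [0,-0.5,-20],
    [0.5,0,-25],
    [0,0,-25],
    [0,0,-15],
    [0,0,-7],
    [0,0,0],
    [0,0,0]
  ],
  "spin": [0,0,-0.6,0,0,0,0,0]
}}

```text
time: 8.2
tool_pos: [0.4972, -0.0805, 0.3032]
tool_rot: [-3.141, 0.001, -3.12]
contact_force: [-0.1, 0.3, 0.7]
opening: 0.0415
grip_force: 0.0
```

Call:
{"name": "arm_command", "arguments": {
  "xyz": [
    [0,0,0],
    [0,0,0],
    [0,0,0],
    [0,0,0],
    [0,0,0],
    [0,0,0],
    [0,0,0],
    [0,0,0]
  ],
  "spin": [0,0,0,0,0,0,0,0],
  "jaw": -1,
  "squeeze": 25
}}

```text
time: 9.0
tool_pos: [0.4971, -0.0823, 0.3035]
tool_rot: [-3.138, 0.002, -3.121]
contact_force: [-0.1, -7.9, 0.0]
opening: 0.0242
grip_force: 25.0
```

The 24.2 mm opening confirms the puck is held. I'll swing it up the arc.

Call:
{"name": "arm_command", "arguments": {
  "xyz": [
    [3.7,-0.9,5.1],
    [3.9,-0.4,4.9],
    [4.2,0.1,4.7],
    [4.4,0.1,4.5],
    [4.6,0.1,4.3],
    [4.8,0.1,4.1],
    [5.0,0.1,3.8],
    [5.2,0.1,3.6],
    [5.3,0.1,3.3],
    [5.5,0.1,3.1],
    [5.6,0.1,2.8],
    [5.8,0.1,2.5],
    [5.9,0.1,2.2],
    [6.0,0.1,2.0],
    [6.1,0.1,1.7],
    [6.2,0.1,1.4],
    [6.2,0.1,1.1],
    [6.3,0.1,0.8],
    [6.3,0.1,0.5],
    [6.3,0.1,0.2]
  ],
  "spin": [0,0,0,0,0,0,0,0,0,0,0,0,0,0,0,0,0,0,0,0]
}}

```text
time: 11.0
tool_pos: [0.6036, -0.0806, 0.3599]
tool_rot: [-3.141, -0.003, -3.121]
contact_force: [-6.2, -3.8, 2.0]
opening: 0.0242
grip_force: 25.0
```

Call:
{"name": "arm_command", "arguments": {
  "xyz": [
    [2,0,0],
    [1,0,0],
    [0,0,0],
    [0,0,0],
    [0,0,0]
  ],
  "spin": [0,0,0,0,0]
}}

```text
time: 11.5
tool_pos: [0.6066, -0.0806, 0.36]
tool_rot: [-3.141, -0.002, -3.121]
contact_force: [-4.3, -2.7, 0.9]
opening: 0.0242
grip_force: 25.0
```

Run:
```python
from h import *
a=read_camera("top");b=read_camera("scene")
A=cv2.resize(a["img"][170:225,265:310],None,fx=8,fy=8,interpolation=cv2.INTER_CUBIC)
B=cv2.resize(b["img"][130:240,250:350],None,fx=4,fy=4,interpolation=cv2.INTER_CUBIC)
cv2.imwrite("pics/k2.png",cv2.convertScaleAbs(np.hstack([A,B])[...,::-1],alpha=1.6))
P=pts(a);z=P[...,2];m=(z>.1)&(z<.125)&(np.hypot(P[...,0]-.57,P[...,1]-.146)<.03)
print(m.sum(),cv2.minAreaRect((P[m][:,:2]*1000).astype(np.float32)))
s=observe();print(s["tool_pos"],s["contact_force"],s["opening"])
Q=pts(b);m=(Q[...,0]>.53)&(Q[...,0]<.66)&(abs(Q[...,1]+.08)<.025)&(Q[...,2]>.09)&(Q[...,2]<.175)
q=Q[m];
for l in np.arange(.09,.175,.012):
    k=q[(q[:,2]>=l)&(q[:,2]<l+.012)]
    if len(k):print(round(l,3),len(k),np.median(k,0).round(3))
```

```text
96 ((570.9158325195312, 145.83741760253906), (13.328908920288086, 43.50714111328125), 33.072044372558594)
[ 0.60661974 -0.0805609   0.3600049 ] [-4.20867604 -3.92301981  0.97726132] 0.02369320651897758
0.09 17 [ 0.61  -0.079  0.093]
0.102 16 [ 0.609 -0.078  0.108]
0.114 14 [ 0.608 -0.079  0.121]
0.126 15 [ 0.607 -0.078  0.131]
0.138 18 [ 0.606 -0.078  0.144]
0.15 19 [ 0.606 -0.077  0.155]
0.162 14 [ 0.605 -0.08   0.167]
0.174 1 [ 0.605 -0.084  0.174]
```

View pics/k2.png

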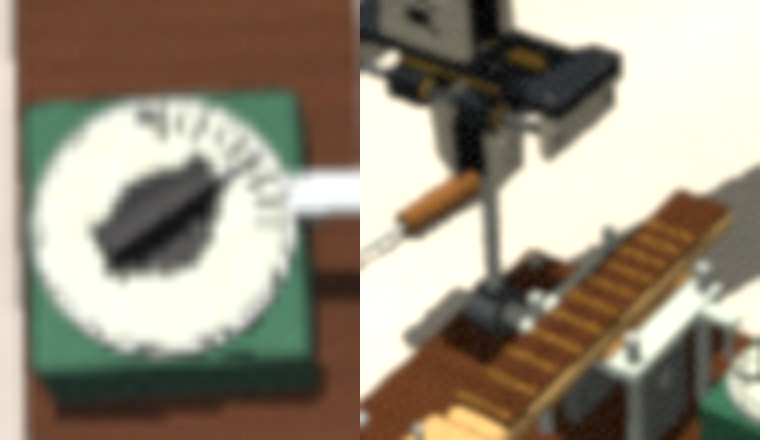

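The left crop shows the pointer at -57°, i.e. q≈1.01. The rod at (490,240) is nearly upright, leaning about 0.07 rad short, so I'll nudge it by 7 mm and check it is still.

Call:
{"name": "arm_command", "arguments": {
  "xyz": [
    [2,0,0],
    [2,0,0],
    [2,0,0],
    [1,0,0],
    [0,0,0],
    [0,0,0],
    [0,0,0],
    [0,0,0],
    [0,0,0],
    [0,0,0]
  ],
  "spin": [0,0,0,0,0,0,0,0,0,0]
}}

```text
time: 12.6
tool_pos: [0.6136, -0.0805, 0.3599]
tool_rot: [-3.141, -0.002, -3.121]
contact_force: [-4.8, -2.1, 1.1]
opening: 0.0234
grip_force: 25.0
```

```bash
cat > chk.py <<'E'
from h import *
for i in range(2):
    a=read_camera("top");b=read_camera("scene")
    P=pts(a);z=P[...,2];m=(z>.1)&(z<.125)&(np.hypot(P[...,0]-.57,P[...,1]-.146)<.03)
    print(cv2.minAreaRect((P[m][:,:2]*1000).astype(np.float32)))
    Q=pts(b);m=(Q[...,0]>.53)&(Q[...,0]<.66)&(abs(Q[...,1]+.08)<.025)&(Q[...,2]>.1)&(Q[...,2]<.17)
    q=Q[m];f=np.polyfit(q[:,2],q[:,0],1);print("q",.97+f[0]);s=observe();print(s["time"],s["tool_pos"],s["contact_force"],s["grip_force"])
E
python3 chk.py
```

```text
((570.8767700195312, 145.95962524414062), (13.027769088745117, 43.26982498168945), 32.81846618652344)
q 0.9566690414788376
12.7 [ 0.61357234 -0.08046361  0.3598913 ] [-5.04298134 -2.87302929  0.6434753 ] 24.999391436576843
((571.0574951171875, 146.24403381347656), (13.14199161529541, 43.682716369628906), 34.82489013671875)
q 0.9587155324936855
12.8 [ 0.61357886 -0.08047261  0.35988184] [-5.52765833 -2.66124227  1.92403021] 24.999376237392426
```

The lever is at about 0.96, still and gripped at 25 N, and the pointer reads about 1.0. Handing in.

```bash
python3 -c "
from cell import *
print(hand_in())"
```

```text
the job is handed in; nothing more can be done
None
```

I handed the job in at about 13 s with the lever held still near upright (about 0.96 rad, 25 N grip), the pointer zeroed first and then carried by the lift to about 1.0 rad, and no contact with the bystanders planned or seen; no verdict was returned.

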